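# Roll-test two dowels for bow

### The job

Two dowels lie on the roll board: pick up the cork sanding block and use it like a flat hand to roll each dowel in turn, lightly, over a full turn along the metal plate toward the stop. A dowel that runs true is rolled on under the block until it drops into the gutter, without your fingers touching it; one that climbs against the block as it turns is bowed, so do not force it: pick it up and put it in the offcut tray. Finally leave the block lying flat on the bench, and do not disturb the other things.

Things in the scene. Friction and masses are not known exactly. Their poses are not given: they have to be found in the camera images.
- roll_board: Fixed board, 190 (its x) x 280 mm (its y); origin: centre of its underside on the bench, z up. Flat bare-metal plate from x = -95 to +50 mm, top at z = 24 mm; then the gutter, x = +50 to +77 mm, floor at z = 18 mm (6 mm below the plate); then a hardwood stop strip, x = +77 to +95 mm, top at z = 31 mm. Dowels are rolled toward its +x.
- dowel_1: Wooden dowel, diameter 18 mm, length 120 mm, 30 g. Origin on its axis at mid-length, y axis along it. Starts on the metal plate, about along the board's y, axis 70 to 90 mm before the gutter's edge. Straight or bowed; a bowed one lies with its bow flat, runs smoothly for part of a turn and lifts what presses on its middle by about 3 mm once in each full turn (56 mm of travel).
- dowel_2: A second dowel of the same size and description, in the other half of the plate. It too may be straight or bowed.
- block: Rigid cork sanding block wrapped in abrasive paper, 58 (its x) x 116 (its y) x 34 mm, 90 g. Origin: centre of its underside (the solid spans z = 1 to 35 mm). Starts flat on the bench. Gripped across the 58 mm and laid over the middle of a dowel, long side along the rolling direction, it rolls the dowel, which advances half as far as the block.
- tray: Fixed open plywood offcut tray, outside 100 (its x) x 170 (its y) x 34 mm high, walls and floor 6 mm; origin: centre of its underside. A wooden knob (39 mm wide, 37 mm high) is fixed on its floor at x = +22, y = +58 mm; the rest is free.
- tin: Tin of wood filler, 65 mm across, 62 mm high; origin under its centre. Bystander.
- tape: Roll of masking tape lying flat, 108 mm across, 38 mm high; origin under its centre. Bystander.
- pencil: Flat red carpenter's pencil, 14 by 172 by 8 mm, long along its y; origin on the bench under it. Bystander.

How it is judged (in metres and radians):
On the way:
1. the bowed dowel has been tried: pressed and rolled on the plate under the block (contact force between block and dowel_1 above 1 N and distance of dowel_1 from where it was at the start of the episode above 0.01 m and z of dowel_1 in the frame of roll_board above 0.03 m), for 0.1 s.
At the end, for the whole second after the job is handed in: The straight dowel lies at rest down in the gutter (axis 54 to 74 mm in the board's x, z below 29 mm, along it within 0.12 rad), the bowed one at rest inside the offcut tray (middle within its walls, below the rim), and the block flat and at rest on the bench itself (x of dowel_2 in the frame of roll_board between 0.054 and 0.074 m and z of dowel_2 in the frame of roll_board below 0.029 m and angle between the y axis of dowel_2 and the y axis of roll_board, either way round below 0.12 rad and x of dowel_1 in the frame of tray between -0.045 and 0.045 m and y of dowel_1 in the frame of tray between -0.06 and 0.06 m and z of dowel_1 in the frame of tray below 0.034 m and height (world z) of block below 0.005 m and angle between block's own z axis and vertical below 0.1 rad and linear speed of each of dowel_1, dowel_2, block below 0.02 m/s); the robot touches nothing.
It fails at once if a dowel is pressed with more than 40 N under the block (contact force between block and dowel_1 above 40 N or contact force between block and dowel_2 above 40 N).
It fails at once if the straight dowel is touched with the fingers (contact force between the fingers and dowel_2 above 1 N).
It fails at once if the straight dowel is shoved with the edge of the block held low instead of rolled under it (contact force between block and dowel_2 above 1 N and z of block in the frame of roll_board below 0.033 m).
It fails at once if the tin, the tape or the pencil is moved more than 20 mm (distance of any of tin, tape, pencil from where it was at the start of the episode above 0.02 m).
It also fails if it takes over 72 s, if anything falls off the work surface, if the arm or the gripper's body presses on something with over 40 N, if the wrist force passes 120 N, or if a joint passes its speed limit or range.

### The arm

A 6-joint arm with a two-finger parallel gripper is mounted at the origin on a cart in front of the work surface, level with it; the furniture and walls round the work are solid. World frame = base frame: x ahead of the robot, y to its left, z up, the work surface at z = 0. Lengths are in m, angles in degrees, forces in N, time in s.
With the tool pointing down it reaches from about 0.3 to 0.75 m from the base axis. Payload 8.5 kg.
Tool frame: the origin (TCP) lies on the centre line of the jaws, within the pads' length; the fingertips stand tips_ahead ahead of it and the grasp point (between the pads) lies 3 mm ahead of it (tips_ahead is the distance from the TCP to the fingertips, in m); z points along the fingers, y is the line along which they close (so a half turn about z gives the same grasp; the last joint's range is limited). The gripper opens to 85 mm and grips with 20 to 120 N. Pads are 22 mm wide; open, the fingers measure 114 mm over their backs; the gripper's body (76 mm by 85 mm) begins 54 mm behind the grasp point. The pads swing forward as they close: fully open they stand 13 mm farther back than shut.
Start: joints at [-80.862, 21.807, 74.336, -0, 83.858, -12.336], TCP at [0.201, -0.512, 0.218] pointing down, gripper open.
Joint ranges: [-178.18, 178.18], [-50.72, 133.34], [12.68, 142.11], [-81.47, 261.47], [9.98, 163.14], [-165.26, 165.26]. Speed limits (degrees/s): [136.94, 136.94, 180, 180, 180, 180].

### API

Orientations are given as a 3x3 rotation matrix whose columns are the frame's x, y, z axes.
In Python, from rig import observe, get_image, close_job, tips_ahead gives the robot as it stands.
- The arm moves only by the shell command python3 -m creep 'ROWS' [FORCE]. ROWS is a JSON list of rows, 1 to 10 of them, each an object with the fields xyz (a list: dx, dy, dz in m), turn (a turn about the tool's z in degrees), jaw (the finger opening in m); a field left out counts as zero (the opening has to be given); each row shifts and turns the commanded pose from where the row before left it, along the tool's axes as they then stand; what a row does not reach is not made up. A row lasts 1/10 s, in which the tool goes at most 0.05 m and 8.59 degrees, less where a joint would pass 70% of its speed; a pose out of reach is approached as far as the arm can. The fingers move at their own pace and stop on an object; FORCE is the grip in N (left out, the last holds). Time passes only in rows, so rows that do not move let the fingers close. It prints the time, the measured TCP pose, the force, the opening and the grip force at its end. Input that does not fit is refused with a message, and nothing moves.
- observe(): the state, without advancing time (a new reading comes with each control period).
- get_image(name): name is "side" or "top"; returns a dict with "pixels" (420x560x3 uint8, red, green, blue), "depth" (420x560 float32, m along the optical axis (not along the pixel's ray), 0 where there is no reading), "K" (3x3 intrinsics, pixels), "extrinsics" (4x4, takes a point from world to camera coordinates). Camera axes: x right, y down, z forward; pixel columns grow to the right and rows downward; lengths in m; the calibration is good to about 2 mm. A picture is of the moment at which its call begins.
- close_job(): hands the job in; it is judged then, once.
The state is a dict: "time_s": time; "q": joint angles; "qvel": joint speeds; "joint_efforts": joint torques, N m; "position": TCP position; "tool_rot": TCP orientation; "ft_force": force on the tool from outside, world axes, zero at the start; "wrist_torque": the same for the moment, N m; "grip_width": finger opening in m; "gripper_force": force on a finger pad.
Only numpy, scipy, OpenCV 4.12 (cv2) and the standard library are available. Lean on these libraries where they do the work, as an engineer would, in place of code of your own. Each camera call takes 0.05 s, during which the arm holds its last target. There are 200 camera calls.

## Working session

There is one attempt and no reset: what is moved stays moved. The work goes in short steps, Python scripts to look and compute and a shell command to move; the robot and the scene stay as the last step left them, time stands still between calls to the robot, and variables do not carry over. Pictures are saved under pics/ and viewed, at most 10 in all, crops included, and the job is handed in when it is done.

```bash
ls; mkdir -p pics
python3 - <<'E'
from rig import *
import cv2,numpy as np
print(tips_ahead, observe())
for n in("top","side"):
    im=get_image(n);cv2.imwrite(f"pics/{n}0.png",im["pixels"][...,::-1]);print(im["K"],im["extrinsics"])
    np.savez(f"pics/{n}0.npz",**im)
E
```

```text
pics
0.022 {'time_s': 0.0, 'q': array([-8.08630643e+01,  2.18401876e+01,  7.43853155e+01, -1.71947759e-03,
        8.38586283e+01, -1.23360919e+01]), 'qvel': array([-0.08184684,  0.03975662, -0.06931641, -0.05548806,  0.07753339,
       -0.04754519]), 'joint_efforts': array([ 1.02635237e-03, -4.48460484e+01, -2.31281161e+01, -1.17710979e-04,
        4.70177358e-03,  6.29835043e-06]), 'position': array([ 0.20126983, -0.51150452,  0.21701601]), 'tool_rot': array([[ 9.30588852e-01,  3.66066004e-01, -2.62628602e-04],
       [ 3.66065988e-01, -9.30587774e-01,  1.44499880e-03],
       [ 2.84565970e-04, -1.44083917e-03, -9.99998922e-01]]), 'ft_force': array([ 0.1677456 ,  0.54550289, -0.62923376]), 'wrist_torque': array([ 0.02206866, -0.00380323, -0.01874993]), 'gripper_force': 0.0, 'grip_width': 0.08515001469037087}
[[411.23530924   0.         275.94541164]
 [  0.         411.23530924 206.620931  ]
 [  0.           0.           1.        ]] [[ 0.00923361 -0.99948086  0.03086665  0.25752212]
 [-0.9988176  -0.01069208 -0.04742442  0.60602691]
 [ 0.04772983 -0.03039226 -0.9983978   1.02129632]
 [ 0.          0.          0.          1.        ]]
[[379.88893699   0.         277.73521639]
 [  0.         379.88893699 206.88514862]
 [  0.           0.           1.        ]] [[-0.99778295 -0.06426924  0.01728153  0.60526458]
 [-0.05457247  0.64148581 -0.76519135 -0.10985273]
 [ 0.03809242 -0.76443798 -0.64357093  1.11234295]
 [ 0.          0.          0.          1.        ]]
```

View pics/top0.png

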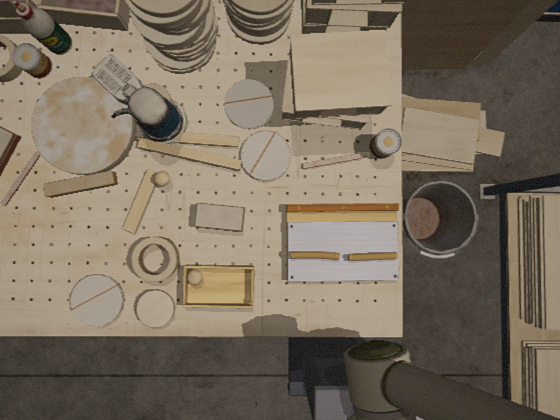

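View pics/side0.png

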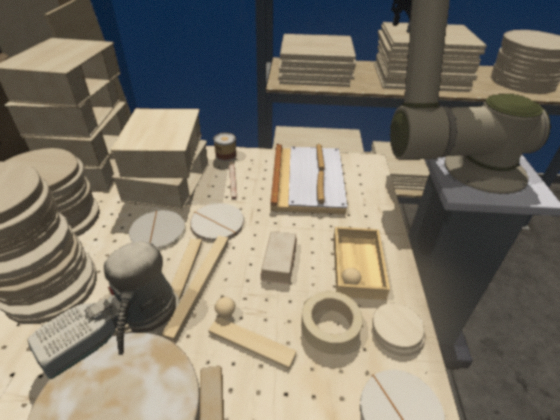

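The top view shows the board at columns 287–398, rows 204–283, with +x of the board upward in the picture. The dowels are at about (314,255) and (372,257), the block at (219,217) and the tray at (218,286) with its knob at (195,277). The tape is at (153,259), the tin at (385,143) and the pencil at (335,160). The side view agrees.

```bash
cat > h.py <<'E'
import numpy as np,cv2
from rig import *
def world(im):
    K,E,d=im["K"],im["extrinsics"],im["depth"]
    v,u=np.mgrid[:420,:560]
    p=np.stack([(u-K[0,2])/K[0,0]*d,(v-K[1,2])/K[1,1]*d,d],-1)
    return (p-E[:3,3])@E[:3,:3]
def rect(P,m,roi,k=True):
    c0,r0,c1,r1=roi
    mm=np.zeros(m.shape,np.uint8);mm[r0:r1,c0:c1]=m[r0:r1,c0:c1]
    n,l,s,_=cv2.connectedComponentsWithStats(mm)
    i=1+np.argmax(s[1:,4]);q=P[l==i]
    (c,s2,a)=cv2.minAreaRect((q[:,:2]*1000).astype(np.float32))
    return np.round(c,1),np.round(s2,1),round(a,2),np.round(np.percentile(q[:,2],[5,50,95])*1000,1),len(q)
E
python3 - <<'E'
from h import *
im=dict(np.load("pics/top0.npz"));P=world(im);z=P[...,2];rgb=im["pixels"].astype(int);ok=im["depth"]>0
print("bench",np.median(z[295:330,260:280]),"plate",np.median(z[230:245,290:395]))
b0=np.median(z[295:330,260:280])
print("block",rect(P,ok&(z>b0+.025),(180,195,255,240)))
print("tray",rect(P,ok&(z>b0+.026),(175,255,262,315)))
print("board",rect(P,ok&(z>b0+.012),(275,195,410,295)))
print("stop",rect(P,ok&(rgb[...,2]<110)&(z>b0+.015),(280,198,405,215)))
metal=ok&(abs(rgb[...,0]-rgb[...,2])<30)&(rgb[...,2]>140)
print("metal",rect(P,metal,(280,200,405,290)))
wood=ok&(z>.029)
print("dL",rect(P,wood,(285,240,343,275)));print("dR",rect(P,wood,(343,240,403,275)))
print("tin",rect(P,ok&(z>.05),(360,120,410,165)));print("tape",rect(P,ok&(z>.028),(125,225,185,290)))
c=cv2.resize(im["pixels"][195:310,170:410],None,fx=3.3,fy=3.3,interpolation=cv2.INTER_CUBIC);cv2.imwrite("pics/c0.png",c[...,::-1])
E
```

```text
bench -0.001033633922419939 plate 0.023558486790709824
block (array([576.8, 404.1]), array([115.8,  58.7]), 84.24, array([30.4, 33.4, 36.4]), 1124)
tray (array([407.3, 404.1]), array([170.4, 100.5]), 89.26, array([28. , 33.8, 42.1]), 810)
board (array([517.6,  98.8]), array([190.1, 280.3]), 1.12, array([16.7, 23.7, 39.3]), 8544)
stop (array([599.8,  99.9]), array([ 27.3, 279.2]), 0.63, array([15.7, 29.1, 33. ]), 1239)
metal (array([493.2,  91.7]), array([146.5, 283.5]), 0.55, array([20.5, 23.6, 26.7]), 5555)
dL (array([485.7, 170.7]), array([117.9,  18.9]), 89.02, array([34.7, 39.9, 43.9]), 365)
dR (array([483.7,  28.1]), array([ 18. , 119.2]), 2.55, array([35.1, 40. , 43.4]), 358)
tin (array([763.6,  -4.3]), array([62.6, 64.1]), 87.49, array([55.6, 59.4, 62.5]), 580)
tape (array([472.8, 558.4]), array([105.8, 108.2]), 0.28, array([32.3, 37.2, 40.2]), 913)
```

View pics/c0.png

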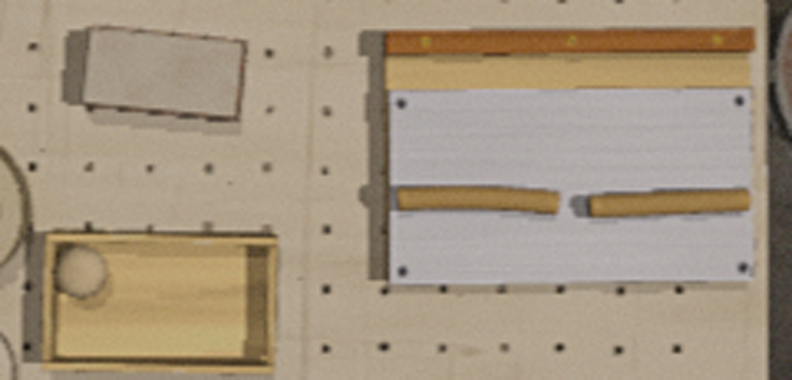

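The left dowel looks curved and the right one straight; the rolling test will decide. Next I work out the approach to the block.

```bash
cat > go.py <<'E'
import sys
from h import *
# go.py x y z yaw_of_tool_y : delta in the present tool axes, and turn
s=observe();t=np.array([float(a) for a in sys.argv[1:4]]);R=s["tool_rot"]
yaw=np.degrees(np.arctan2(R[1,1],R[0,1]))
print("d",np.round(R.T@(t-s["position"]),4),"yaw",round(yaw,2),"turn",round((yaw-float(sys.argv[4])+180)%360-180,2),"t",s["time_s"])
E
python3 go.py .577 .404 .217 -5.76
```

```text
d [ 0.6848 -0.7144  0.0012] yaw -68.52 turn -62.76 t 0.1
```

```bash
python3 -m creep '[{"xyz":[0.034, -0.0355, 0], "jaw":0.085}, {"xyz":[0.034, -0.0355, 0], "jaw":0.085}, {"xyz":[0.034, -0.0355, 0], "jaw":0.085}, {"xyz":[0.034, -0.0355, 0], "jaw":0.085}, {"xyz":[0.034, -0.0355, 0], "jaw":0.085}, {"xyz":[0.034, -0.0355, 0], "jaw":0.085}, {"xyz":[0.034, -0.0355, 0], "jaw":0.085}, {"xyz":[0.034, -0.0355, 0], "jaw":0.085}, {"xyz":[0.034, -0.0355, 0], "jaw":0.085}, {"xyz":[0.034, -0.0355, 0], "jaw":0.085}]' 100
python3 -m creep '[{"xyz":[0.034, -0.0355, 0], "jaw":0.085}, {"xyz":[0.034, -0.0355, 0], "jaw":0.085}, {"xyz":[0.034, -0.0355, 0], "jaw":0.085}, {"xyz":[0.034, -0.0355, 0], "jaw":0.085}, {"xyz":[0.034, -0.0355, 0], "jaw":0.085}, {"xyz":[0.034, -0.0355, 0], "jaw":0.085}, {"xyz":[0.034, -0.0355, 0], "jaw":0.085}, {"xyz":[0.034, -0.0355, 0], "jaw":0.085}, {"xyz":[0.034, -0.0355, 0], "jaw":0.085}, {"xyz":[0.034, -0.0355, 0], "jaw":0.085}]'
python3 -m creep '[{"turn":-8, "jaw":0.085}, {"turn":-8, "jaw":0.085}, {"turn":-8, "jaw":0.085}, {"turn":-8, "jaw":0.085}, {"turn":-8, "jaw":0.085}, {"turn":-8, "jaw":0.085}, {"turn":-8, "jaw":0.085}, {"turn":-6.8, "jaw":0.085}, {"jaw":0.085}]'
python3 go.py .577 .404 .12 -5.76
```

```text
time_s: 1.1
position: [0.388, -0.055, 0.2176]
tool_rot: [[0.931, 0.366, 0.0], [0.366, -0.931, -0.0], [0.0, 0.0, -1.0]]
ft_force: [1.0, -0.1, -0.3]
grip_width: 0.085
gripper_force: 0.0
time_s: 2.1
position: [0.5744, 0.3998, 0.2171]
tool_rot: [[0.931, 0.366, -0.001], [0.366, -0.931, -0.0], [-0.001, 0.0, -1.0]]
ft_force: [0.8, -0.3, 1.4]
grip_width: 0.085
gripper_force: 0.0
time_s: 3.0
position: [0.5741, 0.3978, 0.2171]
tool_rot: [[0.099, 0.995, -0.001], [0.995, -0.099, -0.0], [-0.001, -0.001, -1.0]]
ft_force: [0.7, 0.0, -0.7]
grip_width: 0.0853
gripper_force: 0.0
d [0.0065 0.0024 0.0971] yaw -5.67 turn 0.09 t 3.0
```

```bash
python3 -m creep '[{"xyz":[0.0065, 0.0024, 0.04], "jaw":0.085}, {"xyz":[0, 0, 0.04], "jaw":0.085}, {"xyz":[0, 0, 0.035], "jaw":0.085}, {"xyz":[0, 0, 0.03], "jaw":0.085}, {"xyz":[0, 0, 0.02], "jaw":0.085}, {"xyz":[0, 0, 0.012], "jaw":0.085}, {"xyz":[0, 0, 0.006], "jaw":0.085}, {"jaw":0.085}]'
python3 -m creep '[{"jaw":0.05}, {"jaw":0.05}, {"jaw":0.05}, {"jaw":0.05}, {"jaw":0.05}, {"jaw":0.05}]' 100
```

```text
time_s: 3.8
position: [0.5773, 0.4041, 0.0345]
tool_rot: [[0.101, 0.995, -0.0], [0.995, -0.101, -0.0], [-0.0, -0.0, -1.0]]
ft_force: [-0.7, 0.1, 0.3]
grip_width: 0.0849
gripper_force: 0.0
time_s: 4.4
position: [0.5773, 0.4041, 0.0347]
tool_rot: [[0.1, 0.995, 0.0], [0.995, -0.1, 0.0], [0.0, 0.0, -1.0]]
ft_force: [0.1, -0.5, -0.1]
grip_width: 0.05
gripper_force: 0.0
```

Run:
```python
from h import *
a=get_image("side");c=a["pixels"][180:330,200:400]
cv2.imwrite("pics/s1.png",cv2.resize(c,None,fx=4,fy=4,interpolation=cv2.INTER_CUBIC)[...,::-1])
```

```text
(no output)
```

View pics/s1.png

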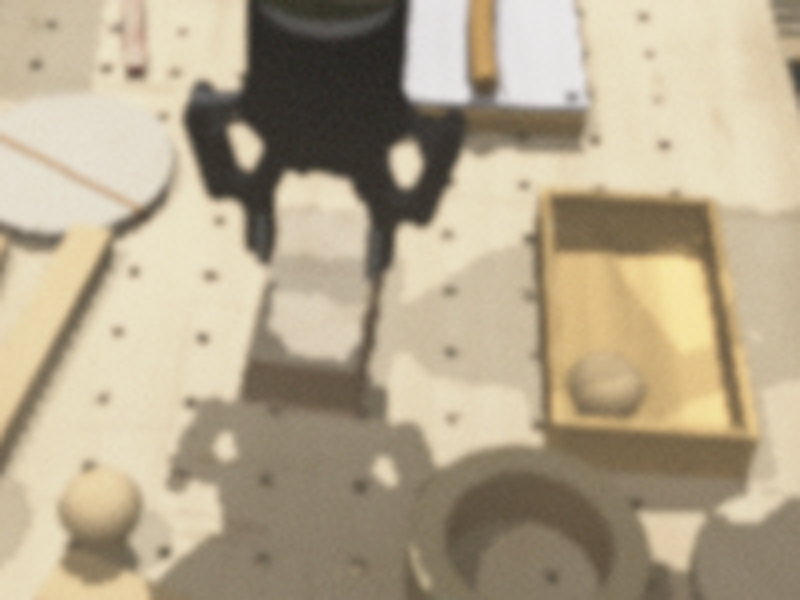

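Run:
```python
from h import *
a=get_image("side");P=world(a);g=a["pixels"].astype(int).sum(-1)
for c in range(258,300,3):
    print(c,[tuple(np.round(P[r,c]*1000).astype(int)) for r in (238,243,248,254,262)])
print(observe()["grip_width"])
```

```text
258 [(np.int64(631), np.int64(336), np.int64(-1)), (np.int64(629), np.int64(353), np.int64(0)), (np.int64(627), np.int64(368), np.int64(-1)), (np.int64(625), np.int64(387), np.int64(0)), (np.int64(623), np.int64(410), np.int64(0))]
261 [(np.int64(616), np.int64(409), np.int64(73)), (np.int64(622), np.int64(353), np.int64(1)), (np.int64(621), np.int64(368), np.int64(-1)), (np.int64(619), np.int64(385), np.int64(-1)), (np.int64(617), np.int64(409), np.int64(-1))]
264 [(np.int64(609), np.int64(414), np.int64(78)), (np.int64(609), np.int64(412), np.int64(62)), (np.int64(614), np.int64(368), np.int64(0)), (np.int64(612), np.int64(385), np.int64(-1)), (np.int64(607), np.int64(438), np.int64(33))]
267 [(np.int64(604), np.int64(408), np.int64(73)), (np.int64(604), np.int64(408), np.int64(58)), (np.int64(604), np.int64(400), np.int64(35)), (np.int64(603), np.int64(416), np.int64(33)), (np.int64(601), np.int64(439), np.int64(34))]
270 [(np.int64(600), np.int64(369), np.int64(34)), (np.int64(599), np.int64(385), np.int64(34)), (np.int64(598), np.int64(400), np.int64(35)), (np.int64(597), np.int
[... 1504 characters left out ...]
.int64(365), np.int64(34)), (np.int64(554), np.int64(418), np.int64(72)), (np.int64(553), np.int64(419), np.int64(58)), (np.int64(553), np.int64(413), np.int64(34)), (np.int64(552), np.int64(431), np.int64(30))]
294 [(np.int64(549), np.int64(419), np.int64(87)), (np.int64(548), np.int64(418), np.int64(73)), (np.int64(547), np.int64(412), np.int64(52)), (np.int64(546), np.int64(383), np.int64(3)), (np.int64(545), np.int64(403), np.int64(-1))]
297 [(np.int64(543), np.int64(415), np.int64(84)), (np.int64(542), np.int64(414), np.int64(69)), (np.int64(540), np.int64(360), np.int64(-2)), (np.int64(539), np.int64(376), np.int64(-4)), (np.int64(539), np.int64(404), np.int64(0))]
0.050113004482283265
```

Depth puts the fingertips at about z = 0.045, so they closed above the block. I'll open and go lower in guarded steps, measuring the tips from the side view.

```bash
cat > tips.py <<'E'
from h import *
# height of lowest dark finger pixel in the side view near the TCP
a=get_image("side");P=world(a);g=a["pixels"].max(-1)<75;p=observe()["position"]
m=g&(np.hypot(P[...,0]-p[0],P[...,1]-p[1])<.075)&(P[...,2]>.006)&(a["depth"]>0)
for s in (1,-1):
    q=P[m&((P[...,0]-p[0])*s>.02)]
    print(s,np.round(np.sort(q[:,2])[:8]*1000),np.round(np.median(q[q[:,2]<q[:,2].min()+.01],0)*1000))
E
python3 tips.py
python3 -m creep '[{"jaw":0.085}, {"jaw":0.085}, {"jaw":0.085}, {"jaw":0.085}, {"xyz":[0, 0, 0.005], "jaw":0.085}, {"xyz":[0, 0, 0.005], "jaw":0.085}, {"jaw":0.085}]'
python3 tips.py
```

```text
1 [65. 66. 68. 71. 71. 72. 73. 75.] [605. 409.  71.]
-1 [59. 62. 62. 66. 68. 70. 70. 71.] [546. 413.  62.]
time_s: 5.25
position: [0.5767, 0.4038, 0.0234]
tool_rot: [[0.1, 0.995, -0.002], [0.995, -0.1, -0.001], [-0.001, -0.002, -1.0]]
ft_force: [0.2, -0.5, -0.7]
grip_width: 0.0847
gripper_force: 0.0
1 [69. 71. 71. 72. 73. 73. 74. 76.] [622. 405.  73.]
-1 [64. 65. 68. 68. 68. 71. 72. 73.] [527. 417.  68.]
```

```bash
python3 -m creep '[{"xyz":[0, 0, 0.005], "jaw":0.085}, {"xyz":[0, 0, 0.005], "jaw":0.085}, {"jaw":0.085}]'
python3 -m creep '[{"jaw":0.05}, {"jaw":0.05}, {"jaw":0.05}, {"jaw":0.05}]' 40
python3 - <<'E'
from h import *
a=get_image("side");c=a["pixels"][190:310,230:350]
cv2.imwrite("pics/s2.png",cv2.resize(c,None,fx=5,fy=5,interpolation=cv2.INTER_CUBIC)[...,::-1])
E
```

```text
time_s: 5.6
position: [0.5768, 0.4039, 0.0136]
tool_rot: [[0.1, 0.995, -0.002], [0.995, -0.1, -0.001], [-0.001, -0.001, -1.0]]
ft_force: [0.5, -0.5, -0.3]
grip_width: 0.0852
gripper_force: 0.0
time_s: 6.0
position: [0.5775, 0.4042, 0.0156]
tool_rot: [[0.1, 0.995, 0.001], [0.995, -0.1, 0.0], [0.001, 0.001, -1.0]]
ft_force: [-1.9, 0.4, 5.3]
grip_width: 0.0543
gripper_force: 41.2
```

View pics/s2.png

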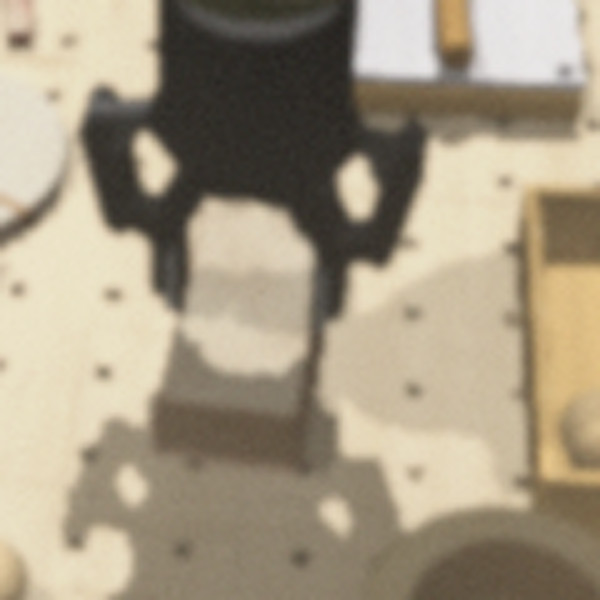

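The tips only just bite the top edge: they really stand about 30 mm higher than the stated offset implies. I'll open, go 12 mm lower and grip again.

```bash
python3 -m creep '[{"jaw":0.085}, {"jaw":0.085}, {"jaw":0.085}, {"xyz":[0, 0, 0.004], "jaw":0.085}, {"xyz":[0, 0, 0.004], "jaw":0.085}, {"xyz":[0, 0, 0.004], "jaw":0.085}, {"jaw":0.085}]'
python3 -m creep '[{"jaw":0.05}, {"jaw":0.05}, {"jaw":0.05}, {"jaw":0.05}]' 40
python3 tips.py
```

```text
time_s: 6.75
position: [0.5769, 0.4039, 0.0016]
tool_rot: [[0.1, 0.995, -0.001], [0.995, -0.1, -0.001], [-0.001, -0.001, -1.0]]
ft_force: [-0.7, -0.3, 1.0]
grip_width: 0.0852
gripper_force: 0.0
time_s: 7.15
position: [0.5775, 0.4042, 0.003]
tool_rot: [[0.1, 0.995, 0.001], [0.995, -0.1, 0.0], [0.0, 0.001, -1.0]]
ft_force: [-0.2, -0.0, 1.9]
grip_width: 0.0571
gripper_force: 44.2
1 [35. 39. 41. 42. 45. 45. 46. 46.] [616. 407.  41.]
-1 [31. 35. 36. 36. 38. 42. 44. 44.] [542. 415.  36.]
```

```bash
python3 -m creep '[{"jaw":0.05}, {"xyz":[0, 0, -0.01], "jaw":0.05}, {"xyz":[0, 0, -0.03], "jaw":0.05}, {"xyz":[0, 0, -0.04], "jaw":0.05}, {"xyz":[0, 0, -0.04], "jaw":0.05}, {"turn":8.34, "jaw":0.05}, {"turn":8.34, "jaw":0.05}, {"turn":8.34, "jaw":0.05}, {"turn":8.34, "jaw":0.05}, {"turn":8.34, "jaw":0.05}]' 110
python3 -m creep '[{"turn":8.34, "jaw":0.05}, {"turn":8.34, "jaw":0.05}, {"turn":8.34, "jaw":0.05}, {"turn":8.34, "jaw":0.05}, {"turn":8.34, "jaw":0.05}, {"jaw":0.05}, {"jaw":0.05}]'
python3 go.py .443 .171 .122 -89.1
```

```text
time_s: 8.2
position: [0.577, 0.404, 0.1227]
tool_rot: [[0.74, 0.672, -0.001], [0.672, -0.74, -0.0], [-0.001, -0.0, -1.0]]
ft_force: [-0.0, -0.9, -0.6]
grip_width: 0.0554
gripper_force: 116.8
time_s: 8.9
position: [0.5771, 0.404, 0.1227]
tool_rot: [[1.0, 0.019, -0.0], [0.019, -1.0, -0.0], [-0.0, 0.0, -1.0]]
ft_force: [0.1, -0.0, -2.1]
grip_width: 0.0554
gripper_force: 116.7
d [-0.1386  0.2304  0.0008] yaw -88.9 turn 0.2 t 8.9
```

```bash
python3 -m creep '[{"xyz":[-0.0231, 0.0384, 0], "turn":0.2, "jaw":0.05}, {"xyz":[-0.0231, 0.0384, 0], "jaw":0.05}, {"xyz":[-0.0231, 0.0384, 0], "jaw":0.05}, {"xyz":[-0.0231, 0.0384, 0], "jaw":0.05}, {"xyz":[-0.0231, 0.0384, 0], "jaw":0.05}, {"xyz":[-0.0231, 0.0384, 0], "jaw":0.05}, {"jaw":0.05}]'
python3 - <<'E'
from h import *
a=get_image("side");cv2.imwrite("pics/s3.png",cv2.resize(a["pixels"][100:250,250:450],None,fx=4,fy=4,interpolation=cv2.INTER_CUBIC)[...,::-1])
E
python3 go.py .443 .171 .055 -89.1
```

```text
time_s: 9.6
position: [0.4387, 0.1691, 0.1228]
tool_rot: [[1.0, 0.012, -0.002], [0.012, -1.0, -0.001], [-0.002, 0.001, -1.0]]
ft_force: [0.3, 0.6, -0.5]
grip_width: 0.0553
gripper_force: 116.8
d [ 0.0023 -0.0004  0.0682] yaw -89.3 turn -0.2 t 9.65
```

View pics/s3.png

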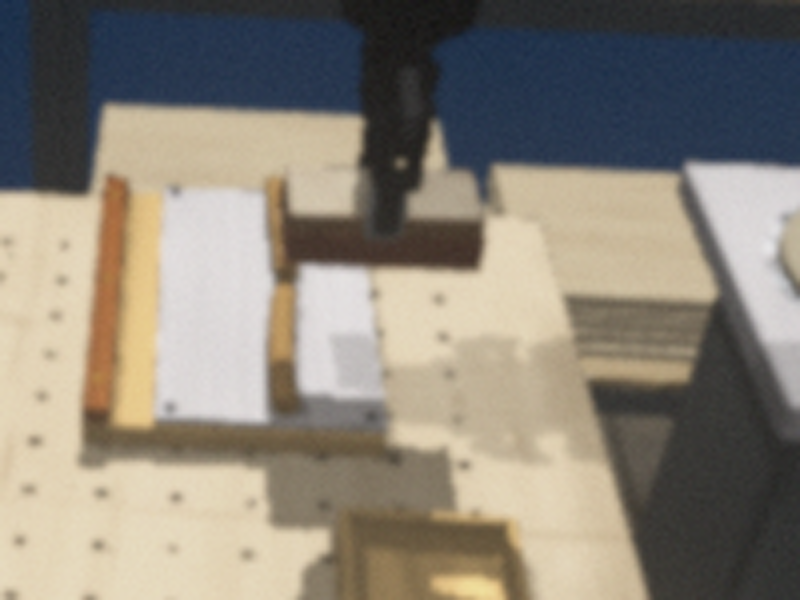

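The block hangs level and the fingertips sit well above its underside, with the left dowel under its front end. Now I lower it carefully.

```bash
python3 -m creep '[{"xyz":[0.003, 0, 0.03], "turn":-0.2, "jaw":0.05}, {"xyz":[0, 0, 0.025], "jaw":0.05}, {"xyz":[0, 0, 0.015], "jaw":0.05}, {"jaw":0.05}]'
python3 -m creep '[{"xyz":[0, 0, 0.003], "jaw":0.05}, {"xyz":[0, 0, 0.002], "jaw":0.05}, {"jaw":0.05}]'
python3 -m creep '[{"xyz":[0, 0, 0.001], "jaw":0.05}, {"jaw":0.05}]'
python3 -m creep '[{"xyz":[0, 0, 0.001], "jaw":0.05}, {"jaw":0.05}]'
```

```text
time_s: 10.05
position: [0.4442, 0.1726, 0.0511]
tool_rot: [[1.0, 0.018, -0.003], [0.018, -1.0, -0.0], [-0.003, 0.0, -1.0]]
ft_force: [-0.5, -0.7, -0.5]
grip_width: 0.0551
gripper_force: 116.8
time_s: 10.35
position: [0.4449, 0.1722, 0.0481]
tool_rot: [[1.0, 0.016, 0.001], [0.016, -1.0, 0.0], [0.001, -0.0, -1.0]]
ft_force: [0.3, 1.2, -0.8]
grip_width: 0.0551
gripper_force: 116.8
time_s: 10.55
position: [0.4446, 0.1721, 0.0469]
tool_rot: [[1.0, 0.015, 0.001], [0.015, -1.0, 0.0], [0.001, -0.0, -1.0]]
ft_force: [0.2, -0.3, -1.3]
grip_width: 0.0555
gripper_force: 116.8
time_s: 10.75
position: [0.4445, 0.172, 0.0456]
tool_rot: [[1.0, 0.015, 0.0], [0.015, -1.0, -0.0], [0.0, 0.0, -1.0]]
ft_force: [0.5, 0.1, -1.4]
grip_width: 0.055
gripper_force: 116.8
```

```bash
python3 -m creep '[{"xyz":[0, 0, 0.001], "jaw":0.05}, {"jaw":0.05}]'|sed -n '2p;4p'
python3 -m creep '[{"xyz":[0, 0, 0.001], "jaw":0.05}, {"jaw":0.05}]'|sed -n '2p;4p'
python3 -m creep '[{"xyz":[0, 0, 0.0007], "jaw":0.05}, {"jaw":0.05}]'|sed -n '2p;4p'
```

```text
position: [0.4451, 0.172, 0.045]
ft_force: [0.4, -0.4, 5.1]
position: [0.4456, 0.172, 0.0445]
ft_force: [0.1, -0.9, 9.2]
position: [0.4459, 0.172, 0.0442]
ft_force: [-0.2, -1.5, 12.9]
```

```bash
python3 -m creep '[{"xyz":[0.003, 0, -0.0014], "jaw":0.05}, {"xyz":[0.005, 0, 0], "jaw":0.05}, {"xyz":[0.005, 0, 0], "jaw":0.05}]'|sed -n '2p;4p'
python3 -m creep '[{"xyz":[0.006, 0, 0], "jaw":0.05}, {"xyz":[0.006, 0, 0], "jaw":0.05}]'|sed -n '2p;4p'
python3 -m creep '[{"xyz":[0.006, 0, 0], "jaw":0.05}, {"xyz":[0.006, 0, 0], "jaw":0.05}]'|sed -n '2p;4p'
```

```text
position: [0.4583, 0.172, 0.045]
ft_force: [-0.6, -2.7, 8.5]
position: [0.4706, 0.172, 0.0452]
ft_force: [-0.3, -3.2, 11.8]
position: [0.4827, 0.1722, 0.0453]
ft_force: [-0.2, -3.7, 9.3]
```

Run:
```python
from h import *
a=get_image("top");P=world(a);z=P[...,2];print(observe()["ft_force"],observe()["position"])
print("dL",rect(P,(z>.029)&(z<.05),(285,225,343,275)))
```

```text
[ 0.81771516 -2.47722663  8.32751775] [0.48372129 0.17220534 0.04534143]
dL (array([506.6, 218.4]), array([17.1, 27.8]), 6.94, array([36. , 41.2, 45.6]), 56)
```

```bash
for i in 1; do python3 -m creep '[{"xyz":[0.006, 0, 0], "jaw":0.05}, {"xyz":[0.006, 0, 0], "jaw":0.05}]'|sed -n '2p;4p'; python3 -m creep '[{"xyz":[0.006, 0, 0], "jaw":0.05}]'|sed -n '2p;4p'; python3 -m creep '[{"xyz":[0.006, 0, 0], "jaw":0.05}]'|sed -n '2p;4p'; done
```

```text
position: [0.4946, 0.1724, 0.0453]
ft_force: [-0.5, -4.1, 9.4]
position: [0.5006, 0.1724, 0.0453]
ft_force: [-1.0, -4.2, 9.8]
position: [0.5066, 0.1724, 0.0456]
ft_force: [-3.3, -4.4, 17.1]
```

```bash
python3 -m creep '[{"xyz":[0.006, 0, 0], "jaw":0.05}]'|sed -n '2p;4p'; python3 -m creep '[{"xyz":[0.006, 0, 0], "jaw":0.05}]'|sed -n '2p;4p'; python3 -m creep '[{"xyz":[0.006, 0, 0], "jaw":0.05}]'|sed -n '2p;4p'
```

```text
position: [0.5127, 0.1724, 0.046]
ft_force: [-3.8, -5.1, 20.9]
position: [0.519, 0.1725, 0.0465]
ft_force: [-3.2, -4.5, 23.1]
position: [0.5252, 0.1725, 0.0467]
ft_force: [-2.7, -6.2, 22.4]
```

The dowel climbs: force went from 10 to 23 N after about 32 mm of dowel travel, so the left one is bowed. I lift off and move to the right dowel.

```bash
python3 -m creep '[{"xyz":[0, 0, -0.003], "jaw":0.05}, {"xyz":[0, 0, -0.01], "jaw":0.05}, {"xyz":[0, 0, -0.03], "jaw":0.05}, {"jaw":0.05}]'
python3 go.py .442 .028 .06 -88.5
```

```text
time_s: 13.2
position: [0.5248, 0.1736, 0.0904]
tool_rot: [[1.0, 0.016, 0.005], [0.016, -1.0, 0.001], [0.005, -0.001, -1.0]]
ft_force: [0.3, -0.3, 0.2]
grip_width: 0.0553
gripper_force: 116.9
d [-0.0852  0.1443  0.0299] yaw -89.11 turn -0.61 t 13.2
```

```bash
python3 -m creep '[{"xyz":[-0.0213, 0.036, 0], "turn":-0.6, "jaw":0.05}, {"xyz":[-0.0213, 0.036, 0], "jaw":0.05}, {"xyz":[-0.0213, 0.036, 0], "jaw":0.05}, {"xyz":[-0.0213, 0.036, 0], "jaw":0.05}, {"xyz":[0, 0, 0.02], "jaw":0.05}, {"xyz":[0, 0, 0.012], "jaw":0.05}, {"xyz":[0, 0, 0.007], "jaw":0.05}, {"jaw":0.05}]'
python3 - <<'E'
from h import *
a=get_image("top");P=world(a);z=P[...,2]
print("dL",rect(P,(z>.029)&(z<.05),(285,210,343,275)));
b=get_image("side");P=world(b);cv2.imwrite("pics/s4.png",cv2.resize(b["pixels"][100:250,250:450],None,fx=4,fy=4,interpolation=cv2.INTER_CUBIC)[...,::-1])
E
```

```text
time_s: 14.0
position: [0.441, 0.0276, 0.0475]
tool_rot: [[1.0, 0.026, -0.002], [0.026, -1.0, 0.001], [-0.002, -0.001, -1.0]]
ft_force: [1.1, -0.6, -0.6]
grip_width: 0.0551
gripper_force: 116.9
dL (array([515.7, 170.7]), array([118.,  19.]), 89.32, array([34.5, 39.8, 43.6]), 361)
```

View pics/s4.png

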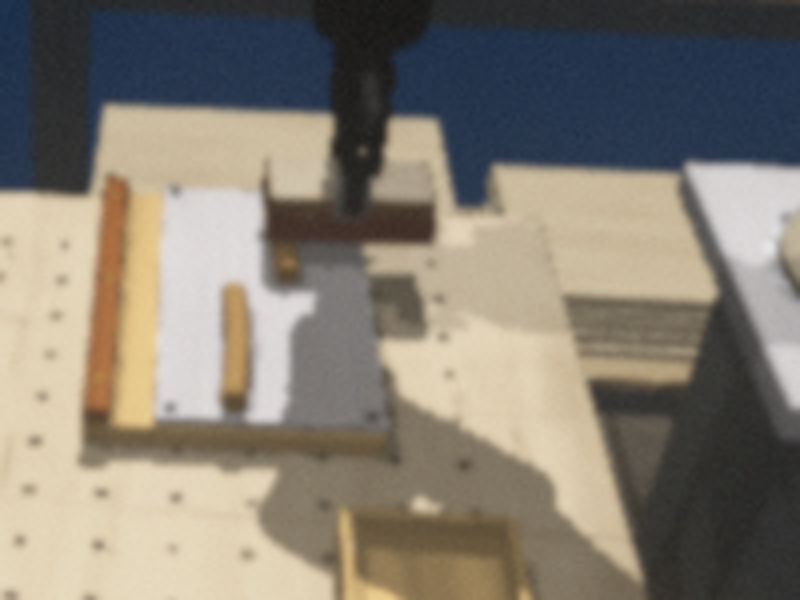

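The left dowel now lies about 30 mm further on, at (0.516, 0.171), with its bow reversed. The right dowel is under the front end of the block, around pixel (287,262) in the crop.

```bash
python3 -m creep '[{"xyz":[0, 0, 0.0015], "jaw":0.05}, {"jaw":0.05}]'|sed -n '2p;4p'
python3 -m creep '[{"xyz":[0, 0, 0.001], "jaw":0.05}, {"jaw":0.05}]'|sed -n '2p;4p'
python3 -m creep '[{"xyz":[0, 0, 0.0008], "jaw":0.05}, {"jaw":0.05}]'|sed -n '2p;4p'
```

```text
position: [0.4418, 0.0274, 0.047]
ft_force: [0.2, -0.4, -0.4]
position: [0.4417, 0.0273, 0.0459]
ft_force: [0.0, 0.1, -0.6]
position: [0.4419, 0.0273, 0.0452]
ft_force: [-0.5, -0.3, 2.8]
```

```bash
python3 -m creep '[{"xyz":[0, 0, 0.0008], "jaw":0.05}, {"xyz":[0.003, 0, 0], "jaw":0.05}, {"xyz":[0.006, 0, 0], "jaw":0.05}]'|sed -n '2p;4p'
python3 -m creep '[{"xyz":[0.006, 0, 0], "jaw":0.05}, {"xyz":[0.006, 0, 0], "jaw":0.05}, {"xyz":[0.006, 0, 0], "jaw":0.05}]'|sed -n '2p;4p'
python3 -m creep '[{"xyz":[0.006, 0, 0], "jaw":0.05}, {"xyz":[0.006, 0, 0], "jaw":0.05}, {"xyz":[0.006, 0, 0], "jaw":0.05}]'|sed -n '2p;4p'
```

```text
position: [0.4511, 0.0277, 0.0448]
ft_force: [-1.6, 4.4, 8.0]
position: [0.4694, 0.0286, 0.045]
ft_force: [-1.0, 6.4, 10.1]
position: [0.4874, 0.0293, 0.0452]
ft_force: [-0.9, 7.3, 11.4]
```

```bash
python3 - <<'E'
from h import *
a=get_image("top");P=world(a);z=P[...,2]
print("dR",rect(P,(z>.029)&(z<.05),(343,225,403,275)))
E
python3 -m creep '[{"xyz":[0.006, 0, 0], "jaw":0.05}, {"xyz":[0.006, 0, 0], "jaw":0.05}]'|sed -n '2p;4p'
python3 -m creep '[{"xyz":[0.006, 0, 0], "jaw":0.05}]'|sed -n '2p;4p'
python3 -m creep '[{"xyz":[0.006, 0, 0], "jaw":0.05}]'|sed -n '2p;4p'
```

```text
dR (array([503.5,  75.6]), array([27.2, 19.1]), 88.94, array([33.9, 39.9, 44. ]), 91)
position: [0.4994, 0.0297, 0.0453]
ft_force: [-0.8, 6.1, 12.5]
position: [0.5054, 0.0299, 0.0453]
ft_force: [-1.1, 7.3, 12.0]
position: [0.5114, 0.0301, 0.0453]
ft_force: [-0.8, 7.2, 13.0]
```

```bash
python3 -m creep '[{"xyz":[0.006, 0, -0.0005], "jaw":0.05}, {"xyz":[0.006, 0, 0], "jaw":0.05}]'|sed -n '2p;4p'
python3 -m creep '[{"xyz":[0.006, 0, 0], "jaw":0.05}, {"xyz":[0.006, 0, 0], "jaw":0.05}]'|sed -n '2p;4p'
python3 -m creep '[{"xyz":[0.006, 0, 0], "jaw":0.05}, {"xyz":[0.006, 0, 0], "jaw":0.05}]'|sed -n '2p;4p'
python3 -m creep '[{"xyz":[0.006, 0, 0], "jaw":0.05}, {"xyz":[0.006, 0, 0], "jaw":0.05}]'|sed -n '2p;4p'
```

```text
position: [0.5232, 0.0301, 0.0455]
ft_force: [-0.1, 4.7, 8.9]
position: [0.5351, 0.0305, 0.0455]
ft_force: [-0.5, 4.7, 8.6]
position: [0.5471, 0.0308, 0.0454]
ft_force: [-1.0, 4.2, 6.9]
position: [0.559, 0.0311, 0.0454]
ft_force: [-1.6, 4.0, 7.6]
```

Run:
```python
from h import *
a=get_image("top");P=world(a);z=P[...,2]
print("dR",rect(P,(z>.029)&(z<.05),(343,215,403,260)))
```

```text
dR (array([538.9,  76.1]), array([30. , 15.6]), 85.9, array([35.3, 40.6, 47.7]), 76)
```

A full turn with no climb, so the right dowel is straight. I roll it on into the gutter.

```bash
python3 -m creep '[{"xyz":[0.006, 0, 0], "jaw":0.05}, {"xyz":[0.006, 0, 0], "jaw":0.05}, {"xyz":[0.006, 0, 0], "jaw":0.05}, {"xyz":[0.006, 0, 0], "jaw":0.05}]'|sed -n '2p;4p'
python3 -m creep '[{"xyz":[0.006, 0, 0], "jaw":0.05}, {"xyz":[0.006, 0, 0], "jaw":0.05}, {"xyz":[0.006, 0, 0], "jaw":0.05}]'|sed -n '2p;4p'
python3 -m creep '[{"xyz":[0.005, 0, 0], "jaw":0.05}, {"xyz":[0.005, 0, 0], "jaw":0.05}]'|sed -n '2p;4p'
python3 - <<'E'
from h import *
a=get_image("top");P=world(a);z=P[...,2]
print("dR",rect(P,(z>.029)&(z<.05),(343,205,403,260)))
E
```

```text
position: [0.5829, 0.0316, 0.0452]
ft_force: [-0.2, 3.5, 6.1]
position: [0.6008, 0.0321, 0.0451]
ft_force: [-0.5, 3.5, 5.6]
position: [0.6108, 0.0321, 0.045]
ft_force: [0.0, 2.5, 5.4]
dR (array([582.5,  80.9]), array([52.1, 35.5]), 1.17, array([30. , 37.1, 43.6]), 165)
```

```bash
python3 -m creep '[{"xyz":[0.004, 0, 0], "jaw":0.05}, {"xyz":[0.004, 0, 0], "jaw":0.05}]'|sed -n '2p;4p'
python3 -m creep '[{"xyz":[0.003, 0, 0], "jaw":0.05}, {"jaw":0.05}]'|sed -n '2p;4p'
python3 - <<'E'
from h import *
a=get_image("side");print(observe()["ft_force"]);cv2.imwrite("pics/s5.png",cv2.resize(a["pixels"][100:250,250:450],None,fx=4,fy=4,interpolation=cv2.INTER_CUBIC)[...,::-1])
E
```

```text
position: [0.6188, 0.0321, 0.0448]
ft_force: [1.0, 2.6, 1.6]
position: [0.6219, 0.0317, 0.0444]
ft_force: [1.2, 1.4, 0.5]
[ 0.28166696 -0.05400972  1.39904122]
```

View pics/s5.png

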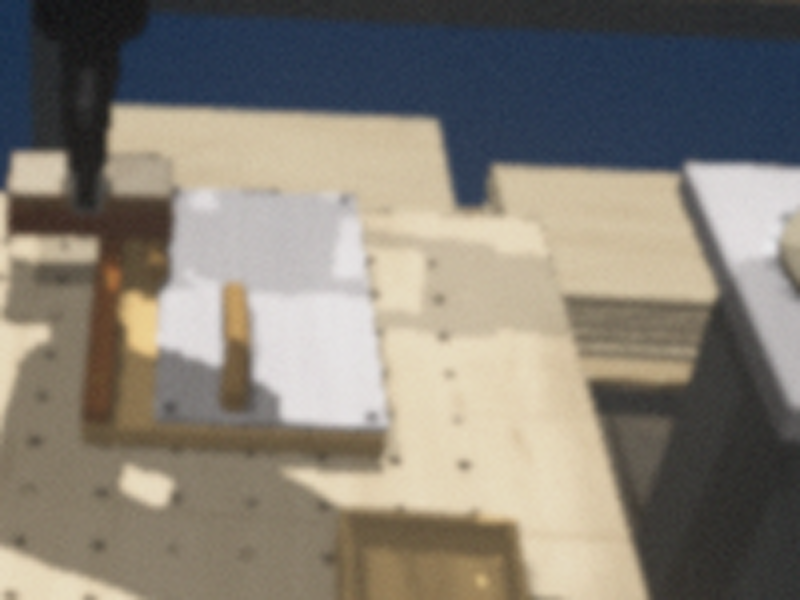

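The dowel's end shows in the gutter at about (152,258) in the crop. I lift, check from the top view and carry the block back to its free spot.

```bash
python3 -m creep '[{"xyz":[0, 0, -0.005], "jaw":0.05}, {"xyz":[0, 0, -0.02], "jaw":0.05}, {"xyz":[0, 0, -0.04], "jaw":0.05}, {"jaw":0.05}]'
python3 go.py .577 .404 .108 -89
```

```text
time_s: 18.7
position: [0.6237, 0.0315, 0.1149]
tool_rot: [[1.0, 0.026, 0.009], [0.026, -1.0, -0.002], [0.009, 0.002, -1.0]]
ft_force: [-0.1, -0.5, -1.5]
grip_width: 0.055
gripper_force: 116.9
d [-0.0371 -0.3736  0.0059] yaw -88.52 turn 0.48 t 18.7
```

```bash
python3 -m creep '[{"xyz":[-0.0047, -0.0467, 0], "jaw":0.05}, {"xyz":[-0.0047, -0.0467, 0], "jaw":0.05}, {"xyz":[-0.0047, -0.0467, 0], "jaw":0.05}, {"xyz":[-0.0047, -0.0467, 0], "jaw":0.05}, {"xyz":[-0.0047, -0.0467, 0], "jaw":0.05}, {"xyz":[-0.0047, -0.0467, 0], "jaw":0.05}, {"xyz":[-0.0047, -0.0467, 0], "jaw":0.05}, {"xyz":[-0.0047, -0.0467, 0], "jaw":0.05}, {"jaw":0.05}, {"jaw":0.05}]'
python3 - <<'E'
from h import *
a=get_image("top");P=world(a);z=P[...,2];cv2.imwrite("pics/t2.png",cv2.resize(a["pixels"][130:310,150:410],None,fx=3,fy=3,interpolation=cv2.INTER_CUBIC)[...,::-1])
print("dL",rect(P,(z>.029)&(z<.05),(285,218,343,275)))
print("dR",rect(P,(z>.029)&(z<.05),(343,205,403,260)))
E
python3 go.py .577 .404 .005 -89
```

```text
time_s: 19.7
position: [0.5737, 0.405, 0.1088]
tool_rot: [[1.0, 0.028, -0.001], [0.028, -1.0, -0.001], [-0.001, 0.001, -1.0]]
ft_force: [0.1, -0.7, -1.0]
grip_width: 0.055
gripper_force: 116.9
dL (array([515.8, 170.7]), array([118.1,  19.1]), 89.33, array([34.7, 39.9, 43.8]), 363)
dR (array([594.1,  29.9]), array([ 29.9, 138.5]), 0.58, array([29.6, 32.5, 37.4]), 594)
d [ 0.0029 -0.0002  0.104 ] yaw -88.52 turn 0.48 t 19.75
```

View pics/t2.png

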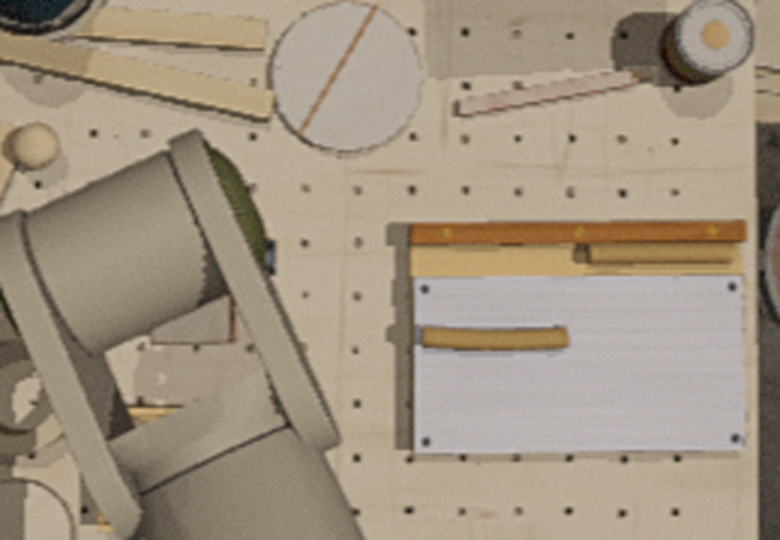

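The straight dowel lies in the gutter (crop 590–735, 253) and the bowed one is at (495,338) on the plate. Now I set the block down gently.

```bash
python3 -m creep '[{"xyz":[0.003, 0, 0.04], "jaw":0.05}, {"xyz":[0, 0, 0.03], "jaw":0.05}, {"xyz":[0, 0, 0.02], "jaw":0.05}, {"xyz":[0, 0, 0.008], "jaw":0.05}, {"xyz":[0, 0, 0.002], "jaw":0.05}, {"jaw":0.05}]'|sed -n '2p;4p'
python3 -m creep '[{"xyz":[0, 0, 0.0015], "jaw":0.05}, {"xyz":[0, 0, 0.0015], "jaw":0.05}, {"jaw":0.05}]'|sed -n '2p;4p'
```

```text
position: [0.5781, 0.4041, 0.0107]
ft_force: [-0.4, -0.0, -0.5]
position: [0.5774, 0.4046, 0.0071]
ft_force: [0.6, -0.8, -1.2]
```

```bash
python3 -m creep '[{"xyz":[0, 0, 0.001], "jaw":0.05}, {"xyz":[0, 0, 0.001], "jaw":0.05}, {"jaw":0.05}]'|sed -n '2p;4p'
python3 -m creep '[{"xyz":[0, 0, 0.001], "jaw":0.05}, {"jaw":0.05}]'|sed -n '2p;4p'
python3 -m creep '[{"xyz":[0, 0, 0.0005], "jaw":0.05}, {"jaw":0.05}]'|sed -n '2p;4p'
```

```text
position: [0.5773, 0.4045, 0.0046]
ft_force: [0.8, 0.3, -2.0]
position: [0.5774, 0.4045, 0.0037]
ft_force: [-0.5, -0.2, -1.2]
position: [0.5774, 0.4045, 0.0036]
ft_force: [-1.5, -0.5, 2.1]
```

```bash
python3 -m creep '[{"jaw":0.085}, {"jaw":0.085}, {"jaw":0.085}, {"jaw":0.085}, {"xyz":[0, 0, -0.02], "jaw":0.085}, {"xyz":[0, 0, -0.04], "jaw":0.085}, {"xyz":[0, 0, -0.04], "jaw":0.085}, {"xyz":[0, 0, -0.02], "jaw":0.085}, {"turn":-8.5, "jaw":0.085}, {"turn":-8.5, "jaw":0.085}]'
python3 -m creep '[{"turn":-8.5, "jaw":0.05}, {"turn":-8.5, "jaw":0.05}, {"turn":-8.5, "jaw":0.05}, {"turn":-8.5, "jaw":0.05}, {"turn":-8.5, "jaw":0.05}, {"turn":-8.5, "jaw":0.05}, {"turn":-8.5, "jaw":0.05}, {"turn":-8.5, "jaw":0.05}, {"turn":-2.8, "jaw":0.05}, {"jaw":0.05}]'
python3 go.py .5157 .1707 .1 -0.7
```

```text
time_s: 22.35
position: [0.5776, 0.4046, 0.1242]
tool_rot: [[0.947, 0.322, 0.001], [0.322, -0.947, 0.001], [0.002, -0.0, -1.0]]
ft_force: [-0.0, 0.7, -0.6]
grip_width: 0.0849
gripper_force: 0.0
time_s: 23.35
position: [0.5774, 0.4045, 0.1232]
tool_rot: [[0.012, 1.0, -0.0], [1.0, -0.012, -0.0], [-0.0, -0.0, -1.0]]
ft_force: [0.5, 0.3, -0.1]
grip_width: 0.0498
gripper_force: 0.0
d [-0.2345 -0.0588  0.0232] yaw -0.71 turn -0.01 t 23.35
```

```bash
python3 -m creep '[{"xyz":[-0.0469, -0.0118, 0], "jaw":0.045}, {"xyz":[-0.0469, -0.0118, 0], "jaw":0.045}, {"xyz":[-0.0469, -0.0118, 0], "jaw":0.045}, {"xyz":[-0.0469, -0.0118, 0], "jaw":0.045}, {"xyz":[-0.0469, -0.0118, 0], "jaw":0.045}, {"xyz":[0, 0, 0.03], "jaw":0.045}, {"xyz":[0, 0, 0.03], "jaw":0.045}, {"xyz":[0, 0, 0.02], "jaw":0.045}, {"jaw":0.045}]'
python3 - <<'E'
from h import *
a=get_image("top");P=world(a);z=P[...,2]
print("block",rect(P,(z>.025)&(z<.05),(180,175,255,255)))
E
python3 go.py .5157 .1707 .024 -0.7
```

```text
time_s: 24.25
position: [0.5141, 0.1705, 0.0412]
tool_rot: [[0.015, 1.0, -0.005], [1.0, -0.015, -0.0], [-0.001, -0.005, -1.0]]
ft_force: [0.1, 0.6, -0.1]
grip_width: 0.0448
gripper_force: 0.0
block (array([575.2, 406.7]), array([115.1,  58.3]), 2.23, array([30. , 33.4, 36.6]), 1121)
d [0.     0.0007 0.0188] yaw -0.8 turn -0.1 t 24.3
```

```bash
python3 -m creep '[{"xyz":[0, 0.001, 0.005], "jaw":0.045}, {"xyz":[0, 0, 0.005], "jaw":0.045}, {"jaw":0.045}]'|sed -n '2p;4p'
python3 -m creep '[{"xyz":[0, 0, 0.003], "jaw":0.045}, {"xyz":[0, 0, 0.003], "jaw":0.045}, {"jaw":0.045}]'|sed -n '2p;4p'
python3 - <<'E'
from h import *
a=get_image("side");cv2.imwrite("pics/s6.png",cv2.resize(a["pixels"][120:220,250:370],None,fx=5,fy=5,interpolation=cv2.INTER_CUBIC)[...,::-1])
E
```

```text
position: [0.5164, 0.1708, 0.0332]
ft_force: [-0.4, 0.4, -0.7]
position: [0.5163, 0.1708, 0.0269]
ft_force: [-0.3, 0.0, -0.3]
```

View pics/s6.png

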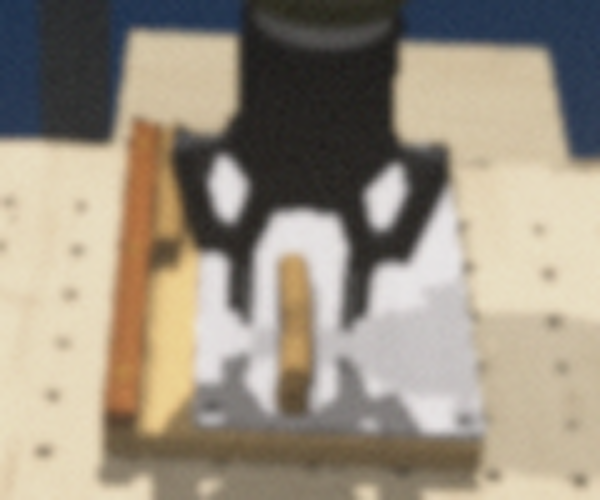

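The fingers straddle the bowed dowel (crop 292,335), with the tips still clear of the plate. I go 5 mm lower and close gently.

```bash
python3 -m creep '[{"xyz":[0, 0, 0.003], "jaw":0.045}, {"xyz":[0, 0, 0.002], "jaw":0.045}, {"jaw":0.045}]'|sed -n '2p;4p'
python3 -m creep '[{"jaw":0.03}, {"jaw":0.025}, {"jaw":0.012}, {"jaw":0.01}, {"jaw":0.01}]' 30
```

```text
position: [0.5163, 0.1707, 0.0219]
ft_force: [0.2, -0.6, 0.5]
time_s: 25.75
position: [0.5165, 0.1708, 0.0224]
tool_rot: [[0.013, 1.0, 0.0], [1.0, -0.013, 0.0], [0.0, 0.0, -1.0]]
ft_force: [-0.3, -0.5, 2.6]
grip_width: 0.0146
gripper_force: 28.1
```

```bash
python3 -m creep '[{"jaw":0.035}, {"jaw":0.035}, {"xyz":[0, 0, 0.003], "jaw":0.035}, {"xyz":[0, 0, 0.003], "jaw":0.035}, {"jaw":0.035}]'|sed -n '2p;4,5p'
python3 -m creep '[{"jaw":0.025}, {"jaw":0.012}, {"jaw":0.01}, {"jaw":0.01}]' 30
```

```text
position: [0.5161, 0.1707, 0.0156]
ft_force: [-0.1, -0.1, -0.0]
grip_width: 0.035
time_s: 26.65
position: [0.5165, 0.1708, 0.0163]
tool_rot: [[0.013, 1.0, 0.0], [1.0, -0.013, 0.0], [0.0, 0.0, -1.0]]
ft_force: [-0.8, -0.1, 0.2]
grip_width: 0.0167
gripper_force: 29.6
```

```bash
python3 -m creep '[{"jaw":0.005}, {"xyz":[0, 0, -0.015], "jaw":0.005}, {"xyz":[0, 0, -0.03], "jaw":0.005}, {"xyz":[0, 0, -0.04], "jaw":0.005}, {"jaw":0.005}]' 45
python3 go.py .393 .398 .1 -0.7
```

```text
time_s: 27.15
position: [0.5187, 0.1711, 0.1057]
tool_rot: [[0.013, 1.0, 0.009], [1.0, -0.013, 0.001], [0.001, 0.009, -1.0]]
ft_force: [0.3, -0.6, -0.5]
grip_width: 0.0162
gripper_force: 45.7
d [ 0.2253 -0.1286  0.0048] yaw -0.72 turn -0.02 t 27.15
```

```bash
python3 -m creep '[{"xyz":[0.0376, -0.0207, 0], "jaw":0.005}, {"xyz":[0.0376, -0.0207, 0], "jaw":0.005}, {"xyz":[0.0376, -0.0207, 0], "jaw":0.005}, {"xyz":[0.0376, -0.0207, 0], "jaw":0.005}, {"xyz":[0.0376, -0.0207, 0], "jaw":0.005}, {"xyz":[0.0376, -0.0207, 0], "jaw":0.005}, {"jaw":0.005}, {"jaw":0.005}]'
python3 go.py .393 .398 .1 -0.7
python3 - <<'E'
from h import *
a=get_image("side");cv2.imwrite("pics/s7.png",cv2.resize(a["pixels"][180:310,290:430],None,fx=4,fy=4,interpolation=cv2.INTER_CUBIC)[...,::-1])
E
```

```text
time_s: 27.95
position: [0.3944, 0.3983, 0.1005]
tool_rot: [[0.011, 1.0, -0.001], [1.0, -0.011, -0.001], [-0.001, -0.001, -1.0]]
ft_force: [1.0, -0.1, -0.1]
grip_width: 0.016
gripper_force: 45.7
d [-0.0003 -0.0014  0.0005] yaw -0.61 turn 0.09 t 27.95
```

View pics/s7.png

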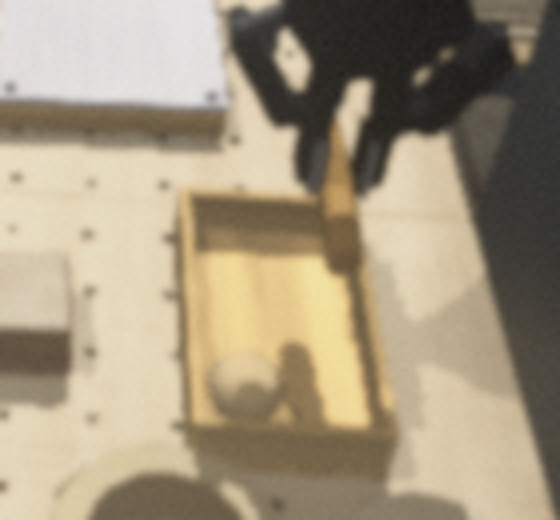

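The dowel hangs over the tray on the side away from the knob. I shift it slightly, away from both the wall and the knob, and lower it with care (that used up my pictures, so numbers only from here).

```bash
python3 -m creep '[{"xyz":[-0.008, 0.0065, 0.03], "jaw":0.005}, {"xyz":[0, 0, 0.03], "jaw":0.005}, {"xyz":[0, 0, 0.015], "jaw":0.005}, {"jaw":0.005}]'|sed -n '2p;4p'
python3 -m creep '[{"xyz":[0, 0, 0.01], "jaw":0.005}, {"xyz":[0, 0, 0.004], "jaw":0.005}, {"xyz":[0, 0, 0.003], "jaw":0.005}, {"jaw":0.005}]'|sed -n '2p;4,5p'
```

```text
position: [0.4013, 0.3879, 0.0242]
ft_force: [-0.1, 0.5, -0.6]
position: [0.4015, 0.3898, 0.0093]
ft_force: [0.2, 0.6, -0.8]
grip_width: 0.0162
```

```bash
python3 -m creep '[{"xyz":[0, 0, 0.003], "jaw":0.005}, {"jaw":0.005}]'|sed -n '2p;4,5p'
python3 -m creep '[{"xyz":[0, 0, 0.003], "jaw":0.005}, {"jaw":0.005}]'|sed -n '2p;4,5p'
python3 - <<'E'
from h import *
a=get_image("side");P=world(a);p=a["pixels"].astype(int);z=P[...,2]
m=(P[...,0]>.365)&(P[...,0]<.435)&(P[...,1]>.41)&(P[...,1]<.46)&(z>.012)&(z<.06)
q=P[m];print(len(q),np.round(np.percentile(q,[5,50,95],axis=0),4))
E
```

```text
position: [0.4014, 0.3899, 0.0062]
ft_force: [0.1, 0.2, 0.8]
grip_width: 0.016
position: [0.4013, 0.3898, 0.003]
ft_force: [0.0, -0.0, -0.6]
grip_width: 0.0162
222 [[0.3652 0.4141 0.0166]
 [0.4054 0.4397 0.0272]
 [0.4309 0.4576 0.0418]]
```

Nearly on the floor: expected contact is at a TCP height of about −0.002. One more small step down, then release and retreat.

```bash
python3 -m creep '[{"xyz":[0, 0, 0.002], "jaw":0.005}, {"xyz":[0, 0, 0.001], "jaw":0.005}, {"jaw":0.005}]'|sed -n '2p;4,5p'
python3 -m creep '[{"jaw":0.022}, {"jaw":0.03}, {"jaw":0.03}, {"jaw":0.03}, {"jaw":0.03}]'|sed -n '2p;4,5p'
python3 -m creep '[{"xyz":[0, 0, -0.01], "jaw":0.03}, {"xyz":[0, 0, -0.02], "jaw":0.03}, {"xyz":[0, 0, -0.04], "jaw":0.03}, {"xyz":[0, 0, -0.05], "jaw":0.03}, {"xyz":[0, 0, -0.05], "jaw":0.03}, {"xyz":[-0.05, 0, 0], "jaw":0.03}, {"xyz":[-0.05, 0, 0], "jaw":0.03}, {"xyz":[-0.05, 0, 0], "jaw":0.03}, {"xyz":[-0.05, 0, 0], "jaw":0.03}, {"xyz":[-0.05, 0, 0], "jaw":0.03}]'
python3 -m creep '[{"xyz":[-0.05, 0, 0], "jaw":0.03}, {"xyz":[-0.05, 0, 0], "jaw":0.03}, {"xyz":[-0.05, 0, 0], "jaw":0.03}, {"xyz":[-0.05, 0, 0], "jaw":0.03}, {"xyz":[-0.05, 0, 0], "jaw":0.03}, {"xyz":[-0.05, 0, 0], "jaw":0.03}, {"xyz":[-0.05, 0, 0], "jaw":0.03}, {"jaw":0.03}, {"jaw":0.03}, {"jaw":0.03}]'
python3 - <<'E'
from h import *
a=get_image("top");P=world(a);z=P[...,2]
print("tray x-profile y=.39:")
for y in (.35,.39,.43):
    m=(abs(P[...,1]-y)<.006)&(P[...,0]>.355)&(P[...,0]<.46)
    q=P[m];b=((q[:,0]-.355)/.006).astype(int)
    print(y,[int(np.median(q[b==i,2])*1000) if (b==i).any() else None for i in range(18)])
print("dowel",rect(P,(z>.0165)&(z<.05),(186,272,250,300)))
print("block",rect(P,(z>.025)&(z<.05),(180,175,255,255)))
print("plate left",rect(P,(z>.034),(285,218,403,280))[-1])
print("gutter",rect(P,(z>.0285),(343,211,403,222)))
print("tin",rect(P,z>.05,(360,120,410,165)));print("tape",rect(P,z>.028,(125,225,185,290)))
E
```

```text
position: [0.4014, 0.3898, 0.0]
ft_force: [-1.5, -0.5, -0.1]
grip_width: 0.0161
position: [0.4015, 0.3898, 0.0003]
ft_force: [0.2, 0.3, 0.0]
grip_width: 0.0297
time_s: 31.05
position: [0.3978, 0.1381, 0.171]
tool_rot: [[0.012, 1.0, 0.001], [1.0, -0.012, -0.0], [-0.0, 0.001, -1.0]]
ft_force: [0.6, 0.3, 0.8]
grip_width: 0.0303
gripper_force: 0.0
time_s: 32.05
position: [0.3938, -0.2092, 0.1705]
tool_rot: [[0.012, 1.0, 0.0], [1.0, -0.012, 0.0], [0.0, 0.0, -1.0]]
ft_force: [-0.6, 0.1, -0.9]
grip_width: 0.0297
gripper_force: 0.0
tray x-profile y=.39:
0.35 [33, 15, 5, 4, 4, 6, 19, 23, 22, 6, 6, 4, 6, 5, 5, 4, 31, -1]
0.39 [31, 18, 4, 4, 5, 5, 20, 23, 22, 6, 4, 4, 6, 4, 5, 6, 33, 0]
0.43 [33, 21, 5, 4, 4, 5, 18, 23, 22, 8, 7, 5, 6, 5, 6, 5, 33, 8]
dowel (array([402.8, 389.4]), array([ 17.6, 117.7]), 0.38, array([17.7, 22.1, 25.6]), 340)
block (array([575.2, 406.5]), array([114.8,  58.2]), 2.27, array([30.2, 33.6, 36.6]), 1124)
plate left 1
gutter (array([586.6,  33.2]), array([ 15. , 118.7]), 0.57, array([30. , 34. , 37.7]), 330)
tin (array([680.8, 138.8]), array([ 63.9, 396.9]), 29.9, array([55.3, 59.6, 63.2]), 587)
tape (array([484.3, 451. ]), array([106.6, 325. ]), 5.95, array([32.8, 37.3, 40.2]), 917)
```

The bowed dowel lies in the tray, the block is flat on the bench and the straight dowel is in the gutter.

```bash
python3 -c "
from rig import *
print(close_job())"
```

```text
the job is handed in; nothing more can be done
None
```

I handed the job in at about 32 s of robot time: the straight dowel is in the gutter, the bowed one (found by rolling) is in the offcut tray, and the block lies flat on the bench; the judge's verdict was not shown, and I viewed 11 pictures, one over the limit of 10.

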